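# Load a slide holder under the sprung clip of a light stage

### The job

Load the slide holder on the microscope light stage without picking it up: press the clip's tail down with one fingertip so that its two prongs rise, and while you keep it pressed, push the holder by its lip with the other fingertip, in under the prongs and fully home against both stop pins. Only then let the clip down, so that both prongs hold the slide holder, and take the hand away; leave the other things where they stand.

Things in the scene. Friction and masses are not known exactly. Their poses are not given: they have to be found in the camera images.
- light_base: Light stage, fixed: white box 190 (x) x 230 (y) mm with a flat black deck 45 mm above the bench, round white light window in it. Origin: centre of its underside, on the bench; z up; its +y points from the slide holder to the clip: the way to push. Its -x side (blue trim, knob) faces the robot. Clip, pins and holder lie about its line x = 0.
- stop (a point): On the deck midway between the two steel stop pins (6 mm thick, 6 high, at x = -14 and +14 mm), on the face the holder comes to rest against. Axes as the stage. Holder home: its front edge at this y. Clip hinge axis: 16 mm to +y, 7 mm above the deck, along x, between ears 12 mm high at x = -37 and +37 mm; hinge pin with coils 8.4 mm thick, top 11.2 mm above the deck.
- clip (a joint): Angle of the clip, rad. 0: shut, empty, prong tips 2 mm above the deck, so the 4 mm holder cannot enter. Pressing the tail raises the tips 2.8 mm per 0.1 rad; above 0.12 they clear the holder. At 0.22 the tail is level, its top 5 mm above the deck; hard limit 0.32. About 0.07 when clamped on the holder. Sprung: 4 to 9 N on the tail holds it at 0.22; it shuts by itself.
- clip_blade: Moving steel fork of the clip, 64 mm wide. Two prongs 8 mm wide at x = -27 and +27 mm reach 28 mm to -y of the hinge, ending in round noses; behind the hinge one broad tail, 28 mm wide (x), from 5 to 31 mm to +y of the axis, 1.6 mm thick, sloping up 0.22 rad when shut. Origin: middle of the hinge axis; axes as the stage when shut.
- tail (a point): Point on the top of the clip's tail at its middle, 18 mm to +y of the hinge axis: the place for the pressing fingertip. 9 mm above the deck when shut, 5 mm when the clip is held at 0.22.
- nose (a point): Underside of the prong tips, midway between the two prongs, 28 mm to -y of the hinge axis; moves with the clip.
- holder: Slide holder: loose aluminium tray 84 (x) x 32 (y) x 4 mm, about 40 g, with a glass slide. An upturned lip, 44 mm long, 3 mm thick, top 11 mm above the deck, runs along the middle of its -y edge: push there. Starts flat on the deck, 5 to 13 mm short of the prong tips, a little askew. Origin: centre of its underside; +y is its front edge, which goes under the prongs.
- front (a point): Middle of the bottom front (+y) edge of the slide holder, 16 mm from its centre.
- lip (a point): Middle of the top of the outer (-y) face of the holder's lip, 11 mm above the deck, 16 mm from its centre.
- eyepiece: Bystander: black spare eyepiece, 35 mm diameter, 46 mm high, standing on a corner of the deck. Origin: centre of its underside.
- oil_bottle: Bystander: small amber bottle, 28 mm diameter, 62 mm high, on the bench beside the stage. Origin: centre of its underside.
- slide_box: Bystander: blue slide box 90 x 100 x 35 mm, on the bench beside the stage. Origin: centre of its underside.
Things that resemble listed ones, but are neither listed nor needed, are in the scene too. Of the things like the holder, leave any that is orange; of the rest the larger one is meant.

How it is judged:
By the outcome, as a careful person would: the job done as asked, in the order asked, and still so for the second after the job is handed in, with the robot touching nothing.
It also fails if it takes over 42 s, if anything falls off the work surface, if the arm or the gripper's body presses on something with over 40 N, if the wrist force passes 120 N, or if a joint passes its speed limit or range.

### The arm

A 6-joint arm with a two-finger parallel gripper is mounted at the origin on the work surface. World frame = base frame: x ahead of the robot, y to its left, z up, the work surface at z = 0. Lengths are in m, angles in rad, forces in N, time in s.
With the tool pointing down it reaches from about 0.35 to 0.975 m from the base axis. Payload 4.9 kg.
Tool frame: the origin (TCP) lies on the mounting face of the last link; the fingertips stand 173 mm ahead of it and the grasp point (between the pads) lies ctrl.pinch_z ahead of it (ctrl.pinch_z is the distance from the TCP to the grasp point, in m); z points along the fingers, y is the line along which they close (so a half turn about z gives the same grasp; the last joint's range is limited). The gripper opens to 85 mm and grips with 20 to 120 N. Pads are 22 mm wide; open, the fingers measure 114 mm over their backs; the gripper's body (76 mm by 85 mm) begins 54 mm behind the grasp point. The pads swing forward as they close: fully open they stand 13 mm farther back than shut.
Start: joints at [-1.403, 0.053, 1.613, -0, 1.476, -0.119], TCP at [0.177, -0.599, 0.405] pointing down, gripper open.
Joint ranges: [-3.01, 3.01], [-1.01, 2.22], [0.06, 2.58], [-1.02, 4.17], [0.09, 2.62], [-3.14, 3.14]. Speed limits (rad/s): [2.57, 2.57, 3.14, 3.14, 3.14, 3.14].

### API

Orientations are given as a rotation vector (axis times angle).
In Python, from station import telemetry, eyes, ctrl gives the robot as it stands.
- The arm moves only by the tool apply_moves, never from a script. Its argument "plan" is a list of rows, each a list of 5 numbers: the finger opening in m, from 0 to 0.0854, then the shift along the tool's x, y, z in m, then the turn about the tool's z in rad. In form: [[jaw, x, y, z, roll], ...]. A call has 1 to 12 rows; each row is the pose to reach, as a shift and turn from the pose commanded when the call began, along the tool's axes at that moment; what a row does not reach only later rows make up. A row lasts 1/12 s, in which the tool goes at most 41.7 mm and 7.16 degrees, less where a joint would pass 70% of its speed; a pose out of reach is approached as far as the arm can. A call with a gripper value outside its range is refused whole. The fingers move at their own pace and stop on an object; "newtons" is the grip in N (left out, the last holds). Time passes only in rows, so rows that repeat a pose let the fingers close. It gives the time, the measured TCP pose, the force, the opening and the grip force at its end, in the units of the state.
- telemetry.get_obs(): the state, without advancing time (a new reading comes with each control period).
- eyes.get_image(name): name is "scene" or "top"; returns a dict with "img" (480x640x3 uint8, blue, green, red), "range_z" (480x640 float32, m along the optical axis (not along the pixel's ray), 0 where there is no reading), "K" (3x3 intrinsics, pixels), "dist_coeffs" ([k1, k2, p1, p2, k3] as OpenCV has them; the pictures are not rectified), "pose" (4x4, takes a point from camera to world coordinates). Camera axes: x right, y down, z forward; pixel columns grow to the right and rows downward; lengths in m; the calibration is good to about 2 mm. A picture is of the moment at which its call begins.
- ctrl.finish_job(): hands the job in; it is judged then, once.
Trained networks look in a picture, given as the dict that the camera call returned (one of the last four; its "shot" number tells which), for a name from the list of things; names that differ only in an ending like _2 or _b are one class to them, and where a whole thing is asked for, a point or a joint stands for the part that bears it (a point fixed in the world has none). Each returns a list of dicts, best first, with "confidence" (0 to 1); they miss things now and then, are a little off and sometimes report something else, mostly with a low value. They report only what shows in the picture. A call takes as long as a camera call. They do not tell look-alikes from the thing itself.
- eyes.search_frame(thing, picture): "box" ([left, top, right, bottom] in pixels, round what is visible of it).
- eyes.outline_of(thing, picture): "region" (480x640 bool, what is visible of it) and "box" ([left, top, right, bottom] in pixels, round what is visible of it).
- eyes.tip_of(thing, picture): "point" ([column, row] in pixels: a listed point, or the origin of a listed thing).
The state is a dict: "t": time; "q": joint angles; "dq": joint speeds; "effort": joint torques, N m; "tool_pos": TCP position; "tool_rot": TCP orientation; "contact_force": force on the tool from outside, world axes, zero at the start; "wrist_torque": the same for the moment, N m; "opening": finger opening in m; "grip_force": force on a finger pad.
Only numpy, scipy, OpenCV 4.12 (cv2) and the standard library are available. Lean on these libraries where they do the work, as an engineer would, in place of code of your own. Each camera call takes 0.05 s, during which the arm holds its last target. There are 200 camera calls.

## Working session

There is one attempt and no reset: what is moved stays moved. The work goes in short steps, Python scripts to look and compute and a tool call to move; the robot and the scene stay as the last step left them, time stands still between calls to the robot, and variables do not carry over. Pictures are saved under pics/ and viewed, at most 10 in all, crops included, and the job is handed in when it is done.

Besides the shell and the picture viewer there is one more tool, called by a JSON object that holds its "method" and its "body". apply_moves: Moves the arm, as the interface text tells. Its arguments: {"type":"object","properties":{"plan":{"type":"array","items":{"type":"array","items":{"type":"number"}}},"newtons":{"type":"number"}},"required":["plan"]}

```bash
mkdir -p pics; ls; cat > h.py <<'E'
import numpy as np, cv2
from station import telemetry, eyes, ctrl
def px2w(p,pic,z=None,d=None):
    u=cv2.undistortPoints(np.array([[p]],float),pic["K"],np.array(pic["dist_coeffs"],float))[0,0]
    r=np.array([u[0],u[1],1.]); T=np.array(pic["pose"])
    if z is None:
        return (T@np.r_[r*d,1])[:3]
    r=T[:3,:3]@r; o=T[:3,3]; return o+r*(z-o[2])/r[2]
def dep(pic,p):
    c,r=int(round(p[0])),int(round(p[1])); a=pic["range_z"][max(r-1,0):r+2,max(c-1,0):c+2]; a=a[a>0]
    return np.median(a) if a.size else 0
E
python3 - <<'E'
from h import *
np.set_printoptions(precision=4,suppress=True)
print(ctrl.pinch_z, telemetry.get_obs()["tool_rot"])
for n in ("scene","top"):
    s=eyes.get_image(n); cv2.imwrite(f"pics/{n}0.png",s["img"]); print(n,np.array(s["pose"]),s["K"][0][0])
    for t in ("stop","tail","nose","front","lip","holder","clip_blade","light_base","eyepiece","oil_bottle","slide_box"):
        for r in eyes.tip_of(t,s)[:3]:
            d=dep(s,r["point"]); print(t,round(r["confidence"],2),np.array(r["point"]).round(1),px2w(r["point"],s,d=d),px2w(r["point"],s,z=.045)[:2])
E
```

```text
pics
0.1547 [-3.1073 -0.4487  0.0001]
scene [[ 0.0711  0.6142 -0.7859  1.1997]
 [ 0.9973 -0.0566  0.046  -0.0675]
 [-0.0162 -0.7871 -0.6166  0.5298]
 [ 0.      0.      0.      1.    ]] 482.59396060450257
stop 0.59 [337.3 227.5] [ 0.5634 -0.0132  0.0454] [ 0.563  -0.0132]
stop 0.34 [335.7 252.4] [ 0.6292 -0.0215  0.0472] [ 0.6266 -0.0213]
tail 0.81 [353.4 217.1] [0.546  0.0155 0.0521] [0.5362 0.0168]
nose 0.83 [334.8 228.8] [ 0.5658 -0.0176  0.0447] [ 0.5661 -0.0176]
front 0.89 [405.3 340. ] [0.7715 0.0628 0.0019] [0.8065 0.0521]
front 0.82 [330.6 233.6] [ 0.5833 -0.0259  0.0489] [ 0.5784 -0.0255]
front 0.73 [152.2 271.4] [ 0.5979 -0.3187  0.0031] [ 0.6457 -0.2987]
lip 0.92 [313.9 237.2] [ 0.5945 -0.0534  0.0522] [ 0.5854 -0.0532]
lip 0.83 [161.2 258.5] [ 0.5725 -0.3081  0.0082] [ 0.6168 -0.2912]
lip 0.63 [405.2 348. ] [0.7882 0.0589 0.0058] [0.819  0.0495]
holder 0.81 [153.  269.5] [ 0.594  -0.3181  0.0038] [ 0.6415 -0.2985]
holder 0.6 [325.1 239.3] [ 0.5969 -0.0357  0.0485] [ 0.5925 -0.0355]
clip_blade 0.83 [344.2 221.5] [ 0.5575 -0.0012  0.0525] [ 0.5474 -0.0001]
light_base 0.75 [3
[... 1097 characters left out ...]
r 0.68 [275.6 142.6] [0.774  0.0581 0.0021] [0.7579 0.0542]
holder 0.66 [325.5 237.1] [ 0.59   -0.0338  0.0482] [ 0.5906 -0.0338]
holder 0.61 [482.5 246.1] [ 0.5843 -0.3082  0.0031] [ 0.5772 -0.2954]
clip_blade 0.87 [300.7 257.2] [0.5549 0.0072 0.0532] [0.5561 0.0075]
light_base 0.51 [315.7 250.4] [ 0.5678 -0.0175  0.0454] [ 0.5678 -0.0175]
eyepiece 0.8 [337.4 187.5] [ 0.6642 -0.0524  0.091 ] [ 0.6772 -0.0538]
eyepiece 0.47 [318.1 244.5] [ 0.5777 -0.0215  0.046 ] [ 0.5779 -0.0215]
oil_bottle 0.71 [216.7 281.8] [0.5141 0.1474 0.0417] [0.5138 0.1468]
slide_box 0.92 [408.5 167.4] [ 0.7168 -0.1776  0.0349] [ 0.7136 -0.1759]
slide_box 0.34 [317.  244.3] [ 0.5781 -0.0196  0.0457] [ 0.5782 -0.0196]
```

```bash
python3 - <<'E'
import cv2
a=cv2.imread("pics/scene0.png");b=cv2.imread("pics/top0.png")
cv2.imwrite("pics/b1.png",cv2.resize(b[180:330,220:420],(800,600),interpolation=cv2.INTER_CUBIC))
cv2.imwrite("pics/a1.png",cv2.resize(a[180:330,230:430],(800,600),interpolation=cv2.INTER_CUBIC))
E
```

```text
(no output)
```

View pics/top0.png

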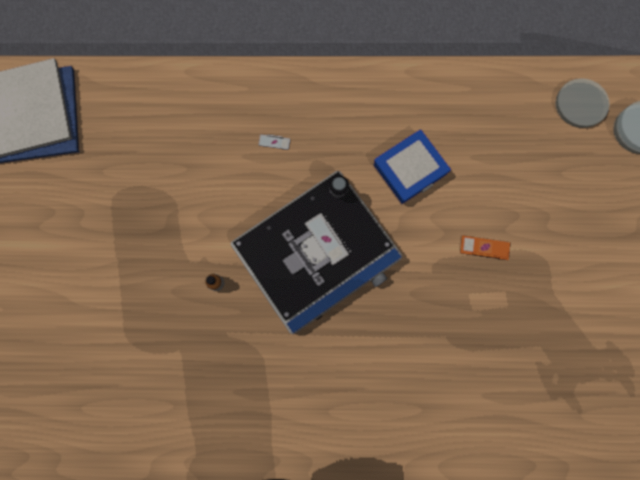

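View pics/b1.png

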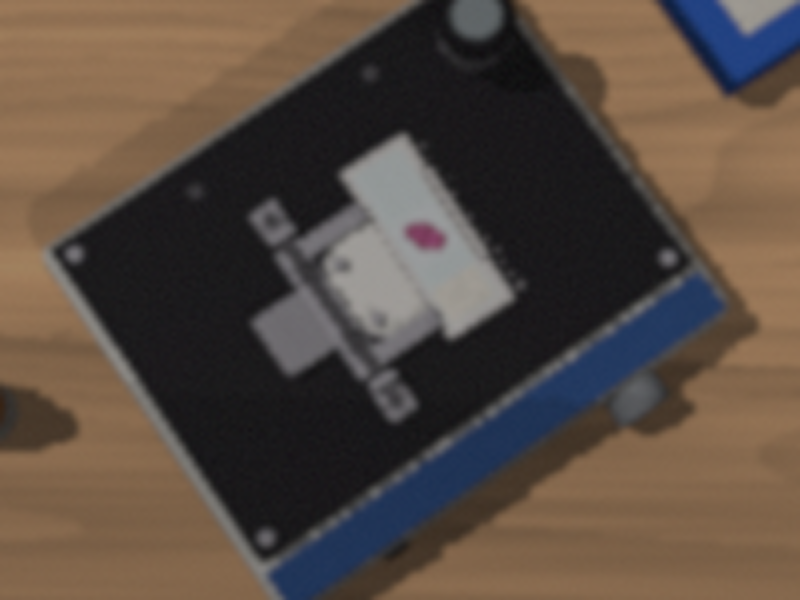

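View pics/a1.png

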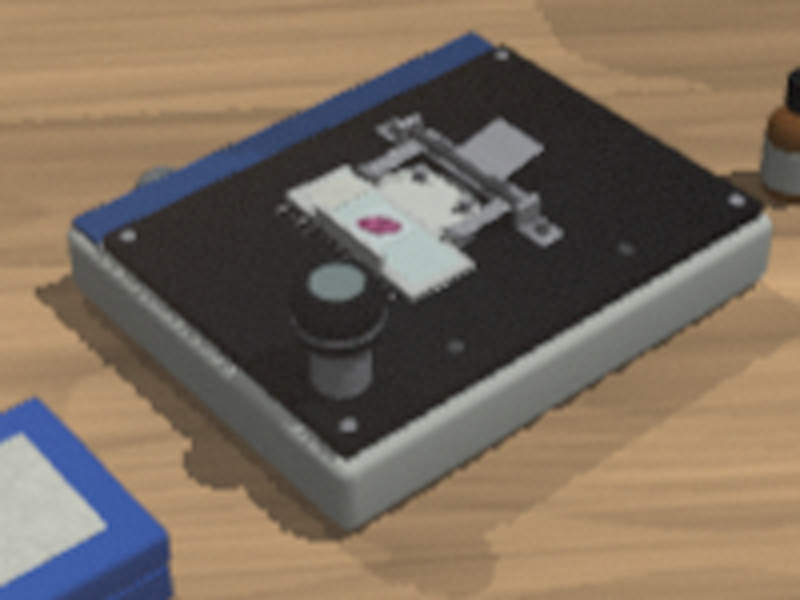

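The top view shows the stage rotated. The holder with its pink specimen is at about (325,237), the clip tail at about (293,263) and the pins at about (310,253), with the eyepiece on the far corner. The orange look-alike (485,247) and the small one (275,142) are on the bench. Next I'll compute the stage heading and the axis positions.

```bash
cat >> h.py <<'E'
np.set_printoptions(precision=4,suppress=True)
H={"stop":(0,0),"tail":(34,.009),"nose":(-12,.002),"clip_blade":(16,.007),"front":(None,0),"lip":(None,.011),"holder":(None,0.002)}
def look(n,near=(.57,-.01)):
    s=eyes.get_image(n); out={}
    for t,(y,z) in H.items():
        for r in eyes.tip_of(t,s):
            w=px2w(r["point"],s,z=.045+z)[:2]
            if np.hypot(*(w-near))<.08: out.setdefault(t,[]).append((w,r["confidence"]))
    return s,out
E
python3 - <<'E'
from h import *
s=eyes.get_image("top")
g=cv2.cvtColor(s["img"],cv2.COLOR_BGR2GRAY).astype(float)
P=[px2w((220+c/4-.375,180+r/4-.375),s,z=.0455)[:2] for c,r in ((75,253),(667,258),(266,538))]
A,B,C=P
print("y hdg",np.degrees(np.arctan2(*(C-B)[::-1])),np.degrees(np.arctan2(*(A-C)[::-1]))+90,np.linalg.norm(C-B),np.linalg.norm(A-C),"mid",(A+B)/2)
pins=[px2w((220+c/4-.375,180+r/4-.375),s,z=.051)[:2] for c,r in ((343,262),(377,322))]
h=np.arctan2(*(C-B)[::-1])*.5+.5*(np.arctan2(*(A-C)[::-1])+np.pi/2)
Y=np.array([np.cos(h),np.sin(h)]);X=np.array([Y[1],-Y[0]]); O=(A+B)/2
loc=lambda w:np.array([(w-O)@X,(w-O)@Y])*1000
print("pins",[loc(p) for p in pins],X,Y)
for n in ("top","scene"):
    for i in range(2):
        _,o=look(n)
        for t,v in o.items():
            for w,c in v: print(n,t,round(c,2),loc(w),"->stop est",(loc(w)-[0,H[t][0]]) if H[t][0] is not None else "")
E
```

```text
y hdg 125.34833254141459 125.06925717277022 0.20330496577604726 0.1441583388003514 mid [ 0.5795 -0.0114]
pins [array([ 3.3365, 11.2931]), array([-25.5153,  14.0052])] [0.8171 0.5766] [-0.5766  0.8171]
top stop 0.87 [-12.3229  10.4221] ->stop est [-12.3229  10.4221]
top stop 0.3 [-6.4513 25.7036] ->stop est [-6.4513 25.7036]
top tail 0.75 [-12.2793  41.345 ] ->stop est [-12.2793   7.345 ]
top tail 0.56 [-14.6725   7.4123] ->stop est [-14.6725 -26.5877]
top nose 0.88 [-14.0927  -3.4509] ->stop est [-14.0927   8.5491]
top clip_blade 0.68 [-5.7139 31.5444] ->stop est [-5.7139 15.5444]
top front 0.61 [-4.6292 -5.3075] ->stop est 
top lip 0.59 [ -4.0779 -41.488 ] ->stop est 
top holder 0.79 [ -3.797  -20.8235] ->stop est 
top stop 0.72 [-8.3465 13.1767] ->stop est [-8.3465 13.1767]
top tail 0.78 [-13.7099  45.1241] ->stop est [-13.7099  11.1241]
top nose 0.57 [-14.4181   0.2365] ->stop est [-14.4181  12.2365]
top clip_blade 0.74 [-10.8873  27.0327] ->stop est [-10.8873  11.0327]
top clip_blade 0.23 [ -5.5481 -38.121 ] ->stop est [ -5.5481 -54.121 ]
top front 0.64 [-9.964  -6.7162] ->stop e
[... 409 characters left out ...]
 
scene lip 0.7 [ -4.6696 -41.8891] ->stop est 
scene lip 0.7 [  6.981  -36.4454] ->stop est 
scene lip 0.57 [-7.666  26.6565] ->stop est 
scene holder 0.9 [ -1.636  -31.5432] ->stop est 
scene holder 0.4 [-21.755   43.2331] ->stop est 
scene holder 0.21 [-15.4128   8.4243] ->stop est 
scene stop 0.78 [-17.9321  13.828 ] ->stop est [-17.9321  13.828 ]
scene tail 0.6 [-10.6714  37.7869] ->stop est [-10.6714   3.7869]
scene nose 0.73 [  3.3648 -25.2823] ->stop est [  3.3648 -13.2823]
scene clip_blade 0.85 [-7.2314 23.9071] ->stop est [-7.2314  7.9071]
scene front 0.15 [ 31.0736 -32.1156] ->stop est 
scene lip 0.76 [-14.1172 -36.2522] ->stop est 
scene holder 0.56 [ -4.0393 -24.4154] ->stop est
```

```bash
python3 - <<'E'
from h import *
s=eyes.get_image("top")
h=np.radians(125.2);Y=np.array([np.cos(h),np.sin(h)]);X=np.array([Y[1],-Y[0]]); O=np.array([.5795,-.0114])
def f(c,r,z): 
    w=px2w((220+c/4-.375,180+r/4-.375),s,z=.045+z)[:2]; return np.array([(w-O)@X,(w-O)@Y])*1000
for n,c,r,z in [("tailend",250,322,.012),("tailend",290,377,.012),("earfoot",272,222,.002),("earfoot",392,395,.002),("pin",343,262,.006),("pin",377,322,.006),
 ("hold F+",340,175,.004),("hold F-",447,340,.004),("hold B+",405,133,.004),("hold B-",515,295,.004),("prongroot+",297,250,.011),("prongroot-",365,375,.011)]: print(n,f(c,r,z))
c=cv2.imread("pics/scene0.png"); 
s=eyes.get_image("scene")
def f(c,r,z): 
    w=px2w((230+c/4-.375,180+r/4-.375),s,z=.045+z)[:2]; return np.array([(w-O)@X,(w-O)@Y])*1000
print("scene")
for n,c,r,z in [("tailend",497,118,.012),("tailend",543,150,.012),("earfoot+",545,232,.001),("earfoot-",397,130,.001),("pin",417,177,.006),("pin",462,207,.006),
 ("hold F-",348,165,.004),("hold F+",474,265,.004),("hold B-",290,190,.004),("hold B+",415,298,.004),("screw",128,235,0),("screw",738,200,0),("screw",503,56,0),("screw",347,425,0)]: print(n,f(c,r,z))
E
```

```text
tailend [ 3.5689 57.4729]
tailend [-24.6668  56.7068]
earfoot [35.0465 25.8985]
earfoot [-53.6759  25.9702]
pin [ 3.2897 11.3022]
pin [-25.5625  14.0098]
hold F+ [34.9688 -8.8658]
hold F- [-48.0639  -5.7041]
hold B+ [ 34.2197 -41.7091]
hold B- [-48.7384 -39.7705]
prongroot+ [17.5864 24.5026]
prongroot- [-41.4172  30.889 ]
scene
tailend [-23.6284  52.7814]
tailend [ 6.1008 51.8537]
earfoot+ [36.9842 24.7988]
earfoot- [-56.6025  24.5666]
pin [-19.7581   5.0854]
pin [7.7105 5.9185]
hold F- [-47.1075  -9.8327]
hold F+ [ 36.9462 -13.2088]
hold B- [-49.0324 -38.8506]
hold B+ [ 37.2924 -43.6447]
screw [ -71.9099 -103.9826]
screw [ 71.9288 100.383 ]
screw [-71.2426  99.2615]
screw [  71.8819 -104.3831]
```

{"method": "apply_moves", "body": {"plan": [[0.082, 0.545, -0.441, 0.1, -0.328], [0.082, 0.545, -0.441, 0.1, -0.328], [0.082, 0.545, -0.441, 0.1, -0.328], [0.082, 0.545, -0.441, 0.1, -0.328], [0.082, 0.545, -0.441, 0.1, -0.328], [0.082, 0.545, -0.441, 0.1, -0.328], [0.082, 0.545, -0.441, 0.1, -0.328], [0.082, 0.545, -0.441, 0.1, -0.328], [0.082, 0.545, -0.441, 0.1, -0.328], [0.082, 0.545, -0.441, 0.1, -0.328], [0.082, 0.545, -0.441, 0.1, -0.328], [0.082, 0.545, -0.441, 0.1, -0.328]], "newtons": 20}}

```text
t: 3.95
tool_pos: [0.4585, -0.19, 0.3343]
tool_rot: [2.993, 0.95, 0.001]
contact_force: [0.4, -0.3, 0.4]
opening: 0.0821
grip_force: 0.0
```

{"method": "apply_moves", "body": {"plan": [[0.082, 0.19, -0.07, 0.055, 0], [0.082, 0.19, -0.07, 0.055, 0], [0.082, 0.19, -0.07, 0.055, 0], [0.082, 0.19, -0.07, 0.055, 0], [0.082, 0.19, -0.07, 0.055, 0], [0.082, 0.19, -0.07, 0.055, 0], [0.082, 0.19, -0.07, 0.055, 0], [0.082, 0.19, -0.07, 0.055, 0]]}}

```text
t: 4.62
tool_pos: [0.5726, -0.0251, 0.2791]
tool_rot: [2.994, 0.952, -0.001]
contact_force: [0.5, -0.3, -0.1]
opening: 0.0821
grip_force: 0.0
```

```bash
cat >> h.py <<'E'
h0=np.radians(125.2);Y=np.array([np.cos(h0),np.sin(h0)]);X=np.array([Y[1],-Y[0]]); O=np.array([.5795,-.0114])
def loc(w): w=np.asarray(w)[:2]; return np.array([(w-O)@X,(w-O)@Y])*1000
def tcp():
    from scipy.spatial.transform import Rotation as R
    o=telemetry.get_obs(); r=R.from_rotvec(o["tool_rot"]).as_matrix(); print("t",o["t"],"tcp loc",loc(o["tool_pos"]),"z",o["tool_pos"][2],"yhead",np.degrees(np.arctan2(-r[1,1],-r[0,1])),"tilt",r[2],"open",o["opening"],"F",o["contact_force"]); return o
def crop(n,s,c0,r0,c1,r1,f):
    cv2.imwrite(f"pics/{n}.png",cv2.resize(s["img"][r0:r1,c0:c1],None,fx=f,fy=f,interpolation=cv2.INTER_CUBIC))
E
python3 - <<'E'
from h import *
tcp()
s=eyes.get_image("scene"); crop("s2",s,200,100,400,250,4)
t=eyes.get_image("top"); crop("t2",t,220,160,420,310,4)
E
```

```text
t 4.6167 tcp loc [-13.5171  -7.2709] z 0.2790599621025276 yhead 125.26696558972473 tilt [-0.0005  0.0001 -1.    ] open 0.08206526089819727 F [ 0.5364 -0.3157 -0.1026]
```

View pics/s2.png

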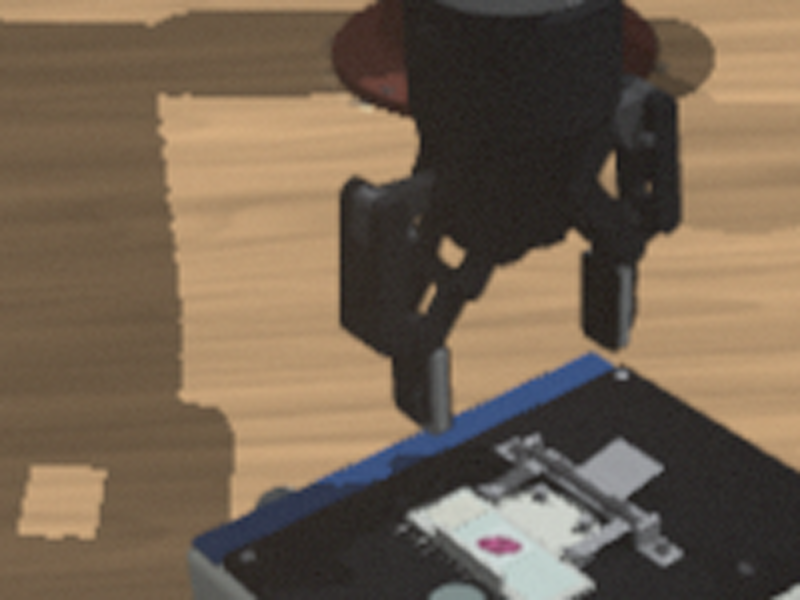

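The picture shows both fingers above the stage. The lip-side tip bottom is at crop (435,432) and the tail-side tip at (620,348).

```bash
python3 - <<'E'
from h import *
o=tcp(); s=eyes.get_image("scene")
T=np.array(s["pose"]);K=s["K"];D=np.array(s["dist_coeffs"],float);Ti=np.linalg.inv(T)
def proj(lx,ly,z):
    w=O+X*lx/1e3+Y*ly/1e3; p=Ti@np.r_[w,z,1]
    q=cv2.projectPoints(p[:3].reshape(1,1,3),np.zeros(3),np.zeros(3),np.array(K),D)[0].ravel(); return ((q+.375)-[200,100])*4
l=loc(o["tool_pos"]); z0=o["tool_pos"][2]
for d in (.155,.160,.165,.17,.175):
    print(d,[proj(l[0]+a,l[1]+b,z0-d) for a,b in ((11,-41),(-11,-41),(11,41),(11,50))])
# pad depth readings near tip
for p in ((434,425),(610,340),(415,410)):
    q=np.array(p)/4-.375+[200,100]; d=dep(s,q); w=px2w(q,s,d=d); print(p,loc(w),w[2],z0-w[2])
E
```

```text
t 4.7167 tcp loc [-14.267   -7.9444] z 0.27970716334230494 yhead 125.15187391804531 tilt [ 0.0004  0.0008 -1.    ] open 0.08204774265597695 F [ 0.7565 -0.5265 -0.4035]
0.155 [array([452.4489, 414.8325]), array([416.7559, 389.9266]), array([617.1585, 337.9533]), array([634.18  , 330.0072])]
0.16 [array([452.9138, 425.9154]), array([417.3624, 400.9101]), array([616.9303, 348.7636]), array([633.8844, 340.7874])]
0.165 [array([453.3748, 436.9037]), array([417.9638, 411.8017]), array([616.7041, 359.4863]), array([633.5913, 351.4809])]
0.17 [array([453.8318, 447.7986]), array([418.5601, 422.6024]), array([616.4797, 370.1227]), array([633.3005, 362.0886])]
0.175 [array([454.2848, 458.6014]), array([419.1515, 433.3133]), array([616.2571, 380.6736]), array([633.0121, 372.6117])]
(434, 425) [ -4.7784 -56.5317] 0.12274066648995569 0.15696649685234926
(610, 340) [-5.4905 31.3028] 0.12342506047447976 0.15628210286782518
(415, 410) [ -6.1951 -63.7563] 0.13191735307498942 0.14778981026731552
```

View pics/t2.png

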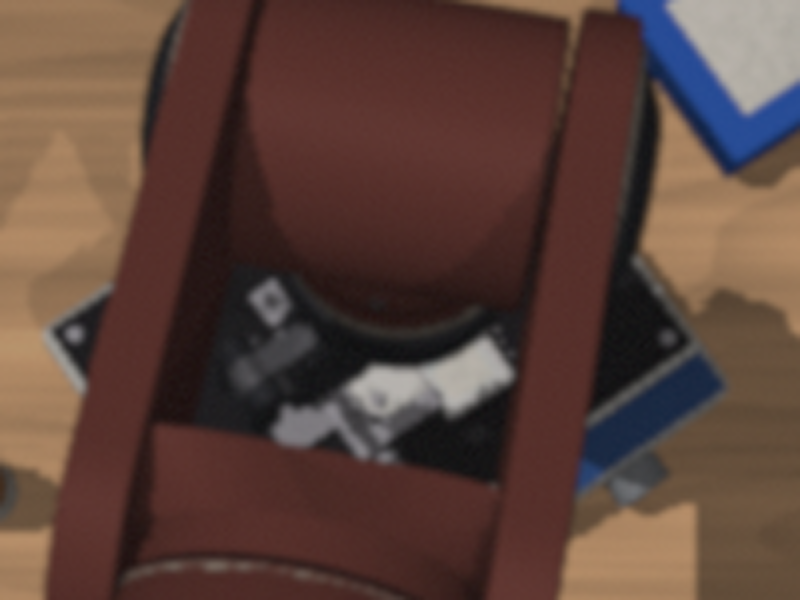

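The tips stand about 161 mm ahead of the TCP and match the scene camera, so I'll descend to just above the tail.

{"method": "apply_moves", "body": {"plan": [[0.083, 0.0045, 0, 0.01, 0], [0.083, 0.0045, 0, 0.025, 0], [0.083, 0.0045, 0, 0.04, 0], [0.083, 0.0045, 0, 0.05, 0], [0.083, 0.0045, 0, 0.055, 0], [0.083, 0.0045, 0, 0.055, 0], [0.083, 0.0045, 0, 0.055, 0]]}}

```text
t: 5.35
tool_pos: [0.5764, -0.0228, 0.2241]
tool_rot: [-2.995, -0.95, -0.0]
contact_force: [0.6, 0.1, 0.1]
opening: 0.0832
grip_force: 0.0
```

```bash
python3 - <<'E'
from h import *
tcp()
s=eyes.get_image("scene"); crop("s3",s,270,180,400,277,6)
E
```

```text
t 5.35 tcp loc [-9.1547 -7.5363] z 0.22413749110009806 yhead 125.19782553886438 tilt [ 0. -0. -1.] open 0.08319944675141365 F [0.5736 0.1067 0.0515]
```

View pics/s3.png

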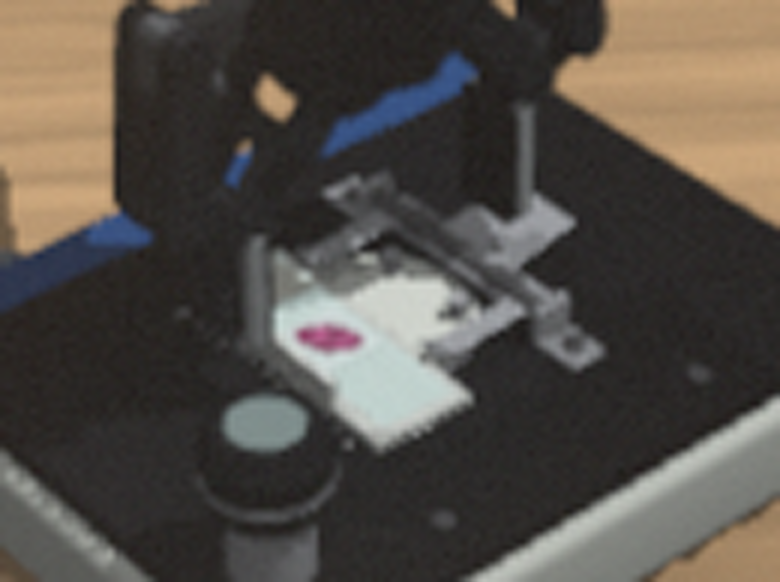

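The tail finger stands over the tail plate (523,215), and the lip finger at (258,348) is outside the lip. I'll feel for tail contact next.

{"method": "apply_moves", "body": {"plan": [[0.083, 0, 0, 0.002, 0], [0.083, 0, 0, 0.004, 0], [0.083, 0, 0, 0.006, 0], [0.083, 0, 0, 0.006, 0]]}}

```text
t: 5.73
tool_pos: [0.5762, -0.0226, 0.2179]
tool_rot: [-2.994, -0.951, 0.0]
contact_force: [-0.6, -1.2, -0.1]
opening: 0.0829
grip_force: 0.0
```

{"method": "apply_moves", "body": {"plan": [[0.083, 0, 0, 0.001, 0], [0.083, 0, 0, 0.001, 0]]}}

```text
t: 5.9
tool_pos: [0.5762, -0.0225, 0.2169]
tool_rot: [-2.994, -0.951, 0.0]
contact_force: [0.7, 0.9, 0.5]
opening: 0.083
grip_force: 0.0
```

{"method": "apply_moves", "body": {"plan": [[0.083, 0, 0, 0.001, 0], [0.083, 0, 0, 0.001, 0]]}}

```text
t: 6.07
tool_pos: [0.5763, -0.0226, 0.216]
tool_rot: [-2.994, -0.951, 0.0]
contact_force: [0.3, -0.6, -0.8]
opening: 0.0832
grip_force: 0.0
```

{"method": "apply_moves", "body": {"plan": [[0.083, 0, 0, 0.001, 0], [0.083, 0, 0, 0.001, 0]]}}

```text
t: 6.23
tool_pos: [0.5762, -0.0226, 0.2149]
tool_rot: [-2.994, -0.951, 0.0]
contact_force: [-0.6, -0.8, -0.4]
opening: 0.0827
grip_force: 0.0
```

{"method": "apply_moves", "body": {"plan": [[0.083, 0, 0, 0.001, 0], [0.083, 0, 0, 0.001, 0]]}}

```text
t: 6.4
tool_pos: [0.5764, -0.0226, 0.2145]
tool_rot: [-2.994, -0.951, -0.0]
contact_force: [-1.5, -0.2, 1.7]
opening: 0.0833
grip_force: 0.7
```

{"method": "apply_moves", "body": {"plan": [[0.083, 0, 0, 0.001, 0], [0.083, 0, 0, 0.001, 0]]}}

```text
t: 6.57
tool_pos: [0.5765, -0.0226, 0.2137]
tool_rot: [-2.994, -0.951, -0.0]
contact_force: [-1.6, -0.7, 5.5]
opening: 0.0828
grip_force: 2.6
```

{"method": "apply_moves", "body": {"plan": [[0.083, 0, 0, 0.001, 0], [0.083, 0, 0, 0.001, 0]]}}

```text
t: 6.73
tool_pos: [0.5765, -0.0226, 0.213]
tool_rot: [-2.994, -0.951, 0.0]
contact_force: [-3.0, 0.3, 6.7]
opening: 0.0828
grip_force: 3.1
```

{"method": "apply_moves", "body": {"plan": [[0.083, 0, 0, 0.0005, 0], [0.083, 0, 0, 0.0005, 0]]}}

```text
t: 6.9
tool_pos: [0.5765, -0.0226, 0.2126]
tool_rot: [-2.994, -0.951, 0.0]
contact_force: [-2.8, -0.3, 7.3]
opening: 0.0832
grip_force: 3.4
```

{"method": "apply_moves", "body": {"plan": [[0.083, 0, 0, 0.001, 0], [0.083, 0, 0, 0.001, 0]]}}

```text
t: 7.07
tool_pos: [0.5765, -0.0226, 0.2117]
tool_rot: [-2.994, -0.951, 0.001]
contact_force: [-3.2, 0.1, 8.2]
opening: 0.0827
grip_force: 4.0
```

{"method": "apply_moves", "body": {"plan": [[0.083, 0, 0, 0.001, 0], [0.083, 0, 0, 0.001, 0], [0.083, 0, 0, 0.001, 0]]}}

```text
t: 7.32
tool_pos: [0.5766, -0.0226, 0.2112]
tool_rot: [-2.994, -0.951, 0.001]
contact_force: [-5.4, 0.1, 9.9]
opening: 0.0828
grip_force: 5.0
```

```bash
python3 - <<'E'
from h import *
for i in range(4):
    o=tcp(); s=eyes.get_image("scene")
crop("s4",s,270,180,400,277,6)
E
```

```text
t 7.3167 tcp loc [-8.837  -7.5019] z 0.21117536845891083 yhead 125.24972859420795 tilt [-0.0004 -0.0005 -1.    ] open 0.08283099147991614 F [-5.3879  0.1005  9.9465]
t 7.3667 tcp loc [-8.8162 -7.4927] z 0.21119344866449474 yhead 125.24553571871787 tilt [-0.0003 -0.0004 -1.    ] open 0.08297760338273677 F [-4.1279 -0.5962  9.3308]
t 7.4167 tcp loc [-8.8104 -7.484 ] z 0.21121121688046113 yhead 125.25114654830462 tilt [-0.0003 -0.0004 -1.    ] open 0.08299009788984579 F [-5.3638  0.3261  9.86  ]
t 7.4667 tcp loc [-8.8395 -7.4814] z 0.2111928221541758 yhead 125.24753858483595 tilt [-0.0003 -0.0004 -1.    ] open 0.08295635740358859 F [-4.6361 -0.0745  9.4191]
```

View pics/s4.png

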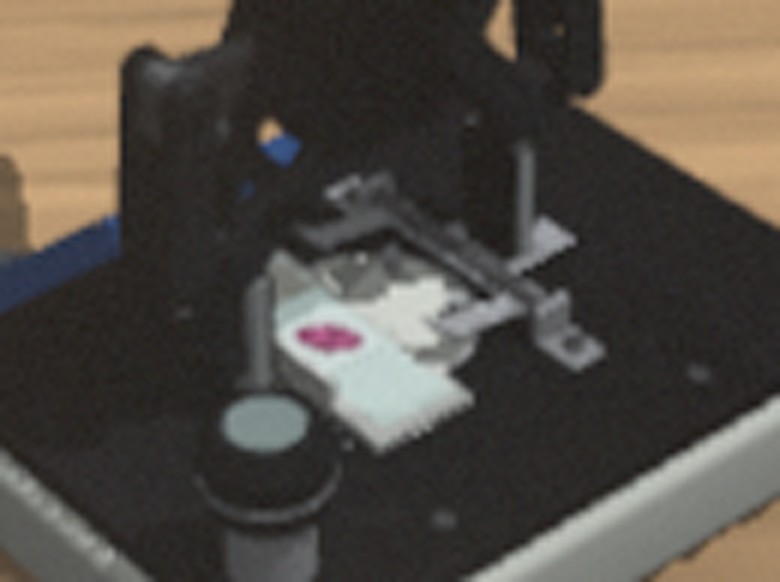

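The prongs have risen (near tip now at (440,325), with its shadow below it) and the force is about 9.5 N. I'll start closing in step with TCP moves that keep the tail finger still.

{"method": "apply_moves", "body": {"plan": [[0.0815, 0, -0.0007, -0.0005, 0], [0.08, 0, -0.0015, -0.0011, 0], [0.0785, 0, -0.0022, -0.0016, 0], [0.077, 0, -0.003, -0.0021, 0], [0.077, 0, -0.003, -0.0021, 0]]}}

```text
t: 7.93
tool_pos: [0.5749, -0.0201, 0.2134]
tool_rot: [2.994, 0.951, -0.001]
contact_force: [-4.3, -0.1, 10.4]
opening: 0.0772
grip_force: 5.0
```

{"method": "apply_moves", "body": {"plan": [[0.0755, 0, -0.0007, -0.0005, 0], [0.074, 0, -0.0015, -0.001, 0], [0.0725, 0, -0.0022, -0.0014, 0], [0.071, 0, -0.003, -0.0019, 0], [0.071, 0, -0.003, -0.0019, 0]]}}

```text
t: 8.35
tool_pos: [0.5731, -0.0177, 0.2153]
tool_rot: [2.994, 0.951, -0.001]
contact_force: [-4.0, 0.9, 11.3]
opening: 0.0711
grip_force: 5.1
```

```bash
python3 - <<'E'
from h import *
for i in range(2):
    o=tcp(); print(o["grip_force"]); s=eyes.get_image("scene")
crop("s5",s,270,180,400,277,6)
E
```

```text
t 8.35 tcp loc [-8.8304 -1.4661] z 0.21534073667635378 yhead 125.25540713203632 tilt [-0.0004 -0.0001 -1.    ] open 0.07105279902123833 F [-3.9682  0.9367 11.2841]
5.0767868547700346
t 8.4 tcp loc [-8.8287 -1.469 ] z 0.21532431920332112 yhead 125.25343472144093 tilt [-0.0004 -0.0002 -1.    ] open 0.07108219562375931 F [-4.5025 -0.32   10.7719]
5.1307626510970294
```

View pics/s5.png

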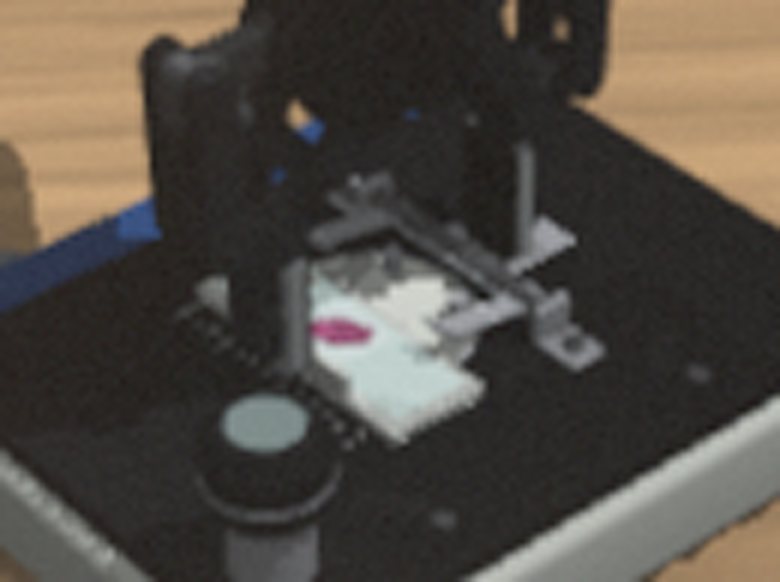

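The holder has moved about 5 mm (near corner at (485,385)) and the prong at (440,325) is still raised, so I'll continue.

{"method": "apply_moves", "body": {"plan": [[0.0695, 0, -0.0007, -0.0005, 0], [0.068, 0, -0.0015, -0.0009, 0], [0.0665, 0, -0.0022, -0.0014, 0], [0.065, 0, -0.003, -0.0018, 0], [0.065, 0, -0.003, -0.0018, 0]]}}

```text
t: 8.87
tool_pos: [0.5715, -0.0153, 0.2172]
tool_rot: [2.994, 0.951, 0.0]
contact_force: [-4.2, -0.3, 9.5]
opening: 0.065
grip_force: 4.9
```

{"method": "apply_moves", "body": {"plan": [[0.064, 0, -0.0005, -0.0003, 0], [0.063, 0, -0.001, -0.0005, 0], [0.062, 0, -0.0015, -0.0007, 0], [0.062, 0, -0.0015, -0.0007, 0]]}}

```text
t: 9.2
tool_pos: [0.5707, -0.0141, 0.2179]
tool_rot: [2.994, 0.951, 0.0]
contact_force: [-5.3, -0.8, 9.9]
opening: 0.0618
grip_force: 5.0
```

{"method": "apply_moves", "body": {"plan": [[0.061, 0, -0.0005, -0.0002, 0], [0.06, 0, -0.001, -0.0004, 0], [0.06, 0, -0.001, -0.0004, 0]]}}

```text
t: 9.45
tool_pos: [0.5701, -0.0133, 0.2184]
tool_rot: [2.994, 0.951, 0.0]
contact_force: [-4.0, -0.9, 9.2]
opening: 0.0598
grip_force: 5.1
```

{"method": "apply_moves", "body": {"plan": [[0.059, 0, -0.0005, -0.0002, 0], [0.058, 0, -0.001, -0.0004, 0], [0.058, 0, -0.001, -0.0004, 0]]}}

```text
t: 9.7
tool_pos: [0.5695, -0.0125, 0.2188]
tool_rot: [2.994, 0.951, 0.0]
contact_force: [-4.4, 0.1, 9.6]
opening: 0.0579
grip_force: 5.2
```

```bash
python3 - <<'E'
from h import *
for i in range(2):
    o=tcp(); print(o["grip_force"],o["wrist_torque"]); s=eyes.get_image("scene")
crop("s6",s,270,180,400,277,6)
E
```

```text
t 9.7 tcp loc [-8.7567  4.8866] z 0.21877185353851777 yhead 125.25010614335199 tilt [-0.      0.0004 -1.    ] open 0.05786588560184688 F [-4.4037  0.1473  9.6309]
5.170017401687801 [0.2614 0.9941 0.1286]
t 9.75 tcp loc [-8.7698  4.873 ] z 0.21875187670067453 yhead 125.24604812682901 tilt [-0.0001  0.0003 -1.    ] open 0.0580540445309096 F [-4.3098 -0.1106 10.189 ]
5.189512416254729 [0.227  0.9346 0.0774]
```

View pics/s6.png

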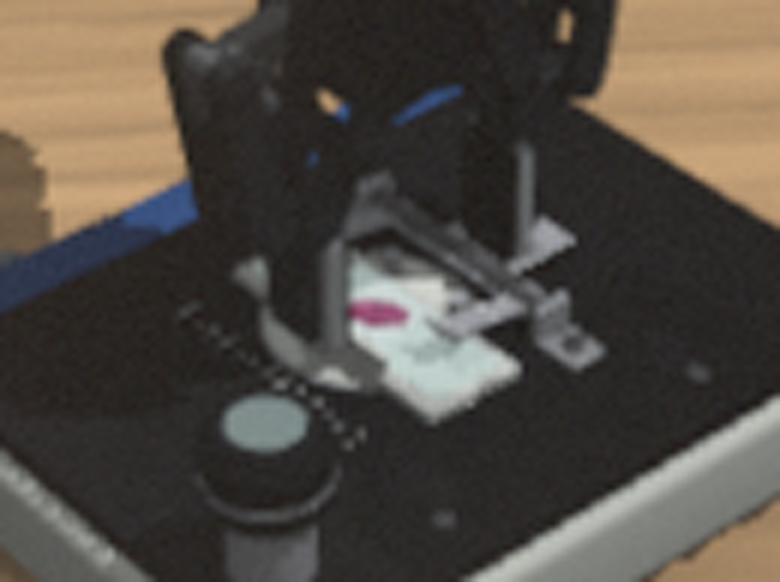

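The holder is under the prongs (near front corner at (522,365)) and has not hit the stops yet. I'll continue in small steps and watch the force along the stage Y.

{"method": "apply_moves", "body": {"plan": [[0.057, 0, -0.0005, -0.0002, 0], [0.056, 0, -0.001, -0.0004, 0], [0.056, 0, -0.001, -0.0004, 0]]}}

```text
t: 10.05
tool_pos: [0.569, -0.0117, 0.2192]
tool_rot: [2.994, 0.951, 0.0]
contact_force: [-4.0, -0.7, 10.1]
opening: 0.0562
grip_force: 6.0
```

{"method": "apply_moves", "body": {"plan": [[0.055, 0, -0.0005, -0.0002, 0], [0.055, 0, -0.0005, -0.0002, 0]]}}

```text
t: 10.22
tool_pos: [0.569, -0.0115, 0.2197]
tool_rot: [2.992, 0.951, 0.002]
contact_force: [-2.8, -1.6, 10.1]
opening: 0.0552
grip_force: 7.3
```

{"method": "apply_moves", "body": {"plan": [[0.054, 0, -0.0005, -0.0002, 0], [0.054, 0, -0.0005, -0.0002, 0]]}}

```text
t: 10.38
tool_pos: [0.5691, -0.0115, 0.2202]
tool_rot: [2.991, 0.95, 0.004]
contact_force: [-2.1, -4.1, 10.2]
opening: 0.0542
grip_force: 8.1
```

```bash
python3 - <<'E'
from h import *
for i in range(2):
    o=tcp(); print(o["grip_force"],o["wrist_torque"],np.array(o["contact_force"])[:2]@Y); s=eyes.get_image("scene")
crop("s7",s,270,180,400,277,6)
E
```

```text
t 10.3833 tcp loc [-8.6075  5.9036] z 0.22024252821513718 yhead 125.24007507515631 tilt [ 0.0012  0.004  -1.    ] open 0.05416861856244196 F [-2.1426 -4.103  10.1717]
8.051949610817246 [-0.3083  0.544  -0.0273] -2.117684356344388
t 10.4333 tcp loc [-8.5977  5.875 ] z 0.22026999131451697 yhead 125.23622430450389 tilt [ 0.0012  0.004  -1.    ] open 0.053770736806875594 F [-1.8432 -3.4301  9.9128]
8.054712232406018 [-0.3368  0.4963  0.002 ] -1.7404034994411606
```

The force along Y has dropped by about 4.5 N, so the holder is at the stops. I'll push a little firmer by shifting the whole hand in +Y, which is away from the hinge for the tail finger.

{"method": "apply_moves", "body": {"plan": [[0.054, 0, -0.001, 0, 0], [0.054, 0, -0.002, 0, 0], [0.054, 0, -0.003, 0, 0], [0.054, 0, -0.003, 0, 0]]}}

```text
t: 10.82
tool_pos: [0.5683, -0.0104, 0.2212]
tool_rot: [2.985, 0.949, 0.008]
contact_force: [0.3, -10.6, 9.8]
opening: 0.054
grip_force: 8.3
```

```bash
python3 - <<'E'
from h import *
for i in range(2):
    o=tcp(); print(o["grip_force"],o["wrist_torque"],np.array(o["contact_force"])[:2]@Y); s=eyes.get_image("scene")
crop("s7",s,270,180,400,277,6)
E
```

```text
t 10.8167 tcp loc [-8.6     7.2611] z 0.22120854646718535 yhead 125.26725267990956 tilt [ 0.0019  0.0102 -0.9999] open 0.053983378125389905 F [  0.3358 -10.5906   9.842 ]
8.253607617225498 [-1.6155  0.0154  0.0792] -8.84759187826261
t 10.8667 tcp loc [-8.6488  7.2109] z 0.22117574457977435 yhead 125.2599553485014 tilt [ 0.0018  0.01   -0.9999] open 0.05373250545339561 F [ 0.7585 -9.9228  9.2188]
8.239156130002812 [-1.5391 -0.0075  0.0743] -8.545584128342771
```

View pics/s7.png

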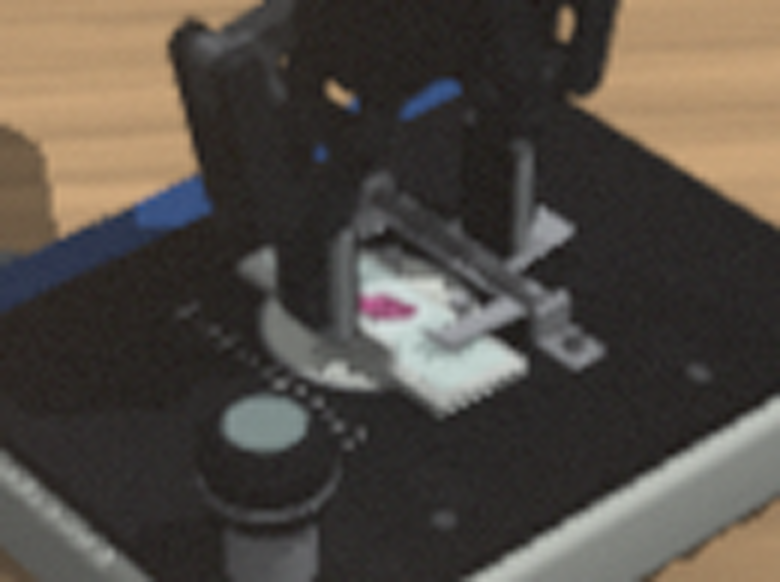

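The holder is hard against the stops (about 11 N push) and the prongs are raised over it. I'll ease off the push, back the lip finger away and then let the clip down slowly.

{"method": "apply_moves", "body": {"plan": [[0.054, 0, 0.0015, 0, 0], [0.054, 0, 0.003, 0, 0], [0.0555, 0, 0.0037, 0.0003, 0], [0.057, 0, 0.0045, 0.0007, 0], [0.059, 0, 0.0055, 0.0011, 0], [0.061, 0, 0.0065, 0.0015, 0], [0.061, 0, 0.0065, 0.0015, 0], [0.061, 0, 0.0065, 0.0015, 0]]}}

```text
t: 11.58
tool_pos: [0.5711, -0.0143, 0.2186]
tool_rot: [2.992, 0.95, 0.004]
contact_force: [-2.4, -2.6, 9.9]
opening: 0.061
grip_force: 5.0
```

{"method": "apply_moves", "body": {"plan": [[0.061, 0, 0, -0.001, 0], [0.061, 0, 0, -0.002, 0], [0.061, 0, 0, -0.003, 0], [0.061, 0, 0, -0.004, 0], [0.061, 0, 0, -0.005, 0], [0.061, 0, 0, -0.006, 0], [0.061, 0, 0, -0.007, 0], [0.061, 0, 0, -0.008, 0], [0.061, 0, 0, -0.012, 0], [0.061, 0, 0, -0.02, 0], [0.061, 0, 0, -0.04, 0], [0.061, 0, 0, -0.07, 0]]}}

```text
t: 12.58
tool_pos: [0.5687, -0.0134, 0.2842]
tool_rot: [-2.992, -0.95, 0.009]
contact_force: [0.2, -0.5, -0.2]
opening: 0.0608
grip_force: 0.0
```

{"method": "apply_moves", "body": {"plan": [[0.061, 0, 0, -0.03, 0], [0.061, -0.03, 0, -0.06, 0], [0.061, -0.07, 0, -0.08, 0], [0.061, -0.11, 0, -0.1, 0], [0.061, -0.15, 0, -0.12, 0], [0.061, -0.18, 0, -0.12, 0], [0.061, -0.18, 0, -0.12, 0], [0.061, -0.18, 0, -0.12, 0]]}}

```text
t: 13.25
tool_pos: [0.4219, -0.1182, 0.4079]
tool_rot: [2.994, 0.945, 0.005]
contact_force: [0.2, 0.9, -1.0]
opening: 0.061
grip_force: 0.0
```

```bash
python3 - <<'E'
from h import *
tcp(); s=eyes.get_image("scene"); t=eyes.get_image("top")
a=cv2.resize(s["img"][180:280,270:400],(520,400),interpolation=cv2.INTER_CUBIC)
cv2.imwrite("pics/s8.png",cv2.resize(s["img"][195:260,310:390],(800,600)[:1]+(600,),interpolation=cv2.INTER_CUBIC))
b=cv2.resize(t["img"][205:285,265:365],(800,600),interpolation=cv2.INTER_CUBIC); cv2.imwrite("pics/t8.png",b)
E
```

```text
t 13.25 tcp loc [-190.3778    3.6051] z 0.4078647562791041 yhead 125.04475736296837 tilt [ 0.0022  0.0031 -1.    ] open 0.06100485697150903 F [ 0.1665  0.9339 -1.0162]
```

View pics/s8.png

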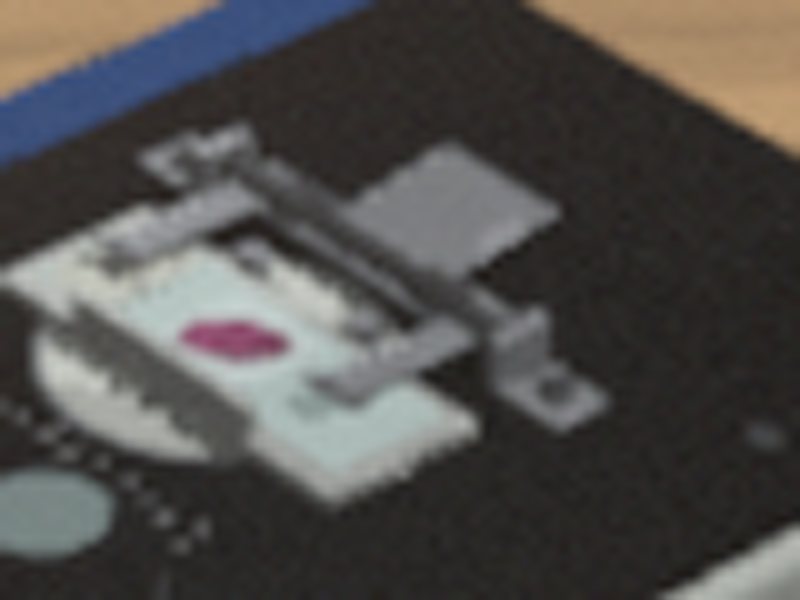

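The picture shows both prongs resting on the holder (tips at (120,250) and (340,385)), its front edge close to the pins, and the eyepiece still standing. That was my 11th picture, one over the limit, so I'll view no more and do a numeric squareness check on what I saw.

```bash
python3 - <<'E'
from h import *
s=eyes.get_image("scene")
def f(c,r,z): return loc(px2w((310+c/10-.45,195+r*65/600-.45),s,z=.045+z))
for n,c,r,z in [("F+",480,425,.004),("F-",150,205,.004),("B-",5,275,.004),("B+",335,490,.004),("pin+ top",372,320,.006),("pin- top",252,250,.006),("tailend",560,210,.010),("tailend",448,142,.010),("ear+",555,390,.001),("ear-",195,160,.001)]: print(n,f(c,r,z))
m=lambda d:d
E
```

```text
F+ [36.695   6.9179]
F- [-47.6004   7.7068]
B- [-46.5936 -24.1847]
B+ [ 35.0667 -22.0957]
pin+ top [ 5.075  11.7158]
pin- top [-23.6008  10.2007]
tailend [ 4.6747 53.6624]
tailend [-23.4173  53.726 ]
ear+ [34.5479 25.2482]
ear- [-56.9632  25.2557]
```

The front edge is square and lies on the pin faces to within measurement error, so I'll hand the job in.

```bash
python3 -c "
from station import ctrl; print(ctrl.finish_job())"
```

```text
the job is handed in; nothing more can be done
None
```

The holder is in under both prongs, square against the stop pins as far as the camera can show, with the clip down on it and the hand clear; the job is handed in at about 13 s, though I viewed 11 pictures, one over the limit of 10.

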